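# Clamp a test cell with the ratchet knob

### The job

Gently push the cell cassette fully home against the stop of the cell press. Then turn the orange ratchet knob clockwise until it slips and clicks at its set torque, so that the foot clamps the cassette, and stop after one to three clicks. Let go of the knob and leave the jar, the beaker and the screwdriver alone.

Things in the scene. Friction and masses are not known exactly. Their poses are not given: they have to be found in the camera images.
- press: Cell press, fixed: base plate 12 mm thick, grey portal (beam 110 mm in y, 32 mm in x, top at z 80 mm) over it, vertical screw with the orange knob on top. Origin: on the bench under the knob axis; +x: the way the cassette goes in. Base plate x -100..90 mm. Rails 10 mm high (inner faces y +-26.5 mm, x -90..45 mm) lead to a stop block with its face at x 45 mm.
- press_stop (a point): Middle of the stop face of the press at base-plate height (z 12 mm); axes as the press.
- cassette: Loose cell cassette (0.25 to 0.5 kg) on the base plate between the rails: 130 mm long (x), 50 wide, 24 high, aluminium top, blue middle; blue upright push plate 8 mm thick, 50 wide, 40 high at its front (-x) end, red and black sockets behind it. Origin: centre of underside; +x to the stop. Starts 20 to 45 mm short of it. Finger forces above 25 N damage it.
- cassette_tail (a point): Middle of the lower edge of the cassette's tail (+x) face, which comes to lie on the stop: coincides with press_stop when fully home.
- push_face (a point): Centre of the outer (-x) face of the push plate, 23 mm above the cassette's underside, where to push. It lies 130 mm before the tail; fully home it is 85 mm in front of the knob axis.
- foot: Round dark steel pressure foot, 32 mm across, 10 mm thick, under the beam on the knob axis; origin: centre of its underside; it does not turn. It comes down as the knob is turned clockwise (from above) and meets the home cassette (top at z 36 mm) after an unknown turn of about 1.1 to 3 rad, so often more than one grasp.
- knob_grip (a point): Point on the vertical knob axis, 112 mm above the bench, to grip. Fluted orange knob, 36 mm across, z 92 to 128 mm, black line on top; the black collar below (58 mm across, top at z 84 mm) turns with the screw and has a white mark, in line with the knob's until it slips. The free screw takes 0.22 N m; the knob slips at about 0.31 N m, giving at each click. The screw holds where left.
- ratchet (a joint): How far the knob has slipped clockwise on its screw, rad: 0 as long as it has not slipped, one click every 0.42 rad. It does not tell the turn of the screw itself.
- jar: Bystander: clear jar with orange cap, 52 mm across, 75 mm high; origin: centre of underside.
- beaker: Bystander: white beaker, 60 mm across, 75 mm high; origin: centre of underside.
- driver: Bystander: screwdriver with green handle, lying on the bench; origin: under its middle.

How it is judged:
By the outcome, as a careful person would: the job done as asked, in the order asked, and still so for the second after the job is handed in, with the robot touching nothing.
It also fails if it takes over 70 s, if anything falls off the work surface, if the arm or the gripper's body presses on something with over 40 N, if the wrist force passes 120 N, or if a joint passes its speed limit or range.

### The arm

A 7-joint arm with a two-finger parallel gripper is mounted at the origin on the work surface. World frame = base frame: x ahead of the robot, y to its left, z up, the work surface at z = 0. Lengths are in mm, angles in rad, forces in N, time in s.
With the tool pointing down it reaches from about 350 to 900 mm from the base axis. Payload 7.2 kg.
Tool frame: the origin (TCP) lies on the mounting face of the last link; the fingertips stand 182 mm ahead of it and the grasp point (between the pads) lies 163 mm ahead of it (env.hold_point_z is the distance from the TCP to the grasp point, in mm); z points along the fingers, y is the direction in which the jaws open and shut (so a half turn about z gives the same grasp; the last joint's range is limited). The gripper opens to 88 mm and grips with 3 to 60 N. Pads are 20 mm wide; open, the fingers measure 115 mm over their backs; the gripper's body (75 mm by 178 mm) begins 61 mm behind the grasp point.
Start: joints at [1.144, 0.411, -0.013, 1.596, 0.006, 1.134, -0.082], TCP at [219.456, -585.202, 404.653] pointing down, gripper open.
Joint ranges: [-2.95, 2.95], [-0.29, 1.99], [-1.47, 1.44], [0.14, 2.54], [-1.03, 4.17], [0.13, 1.85], [-2.86, 2.86]. Speed limits (rad/s): [2.39, 2.39, 3.01, 3.01, 3.14, 3.14, 3.14].

### API

Orientations are given as a unit quaternion [w, x, y, z].
In Python, from station import env, vision, models gives the robot as it stands.
- The arm moves only by the tool arm_command, never from a script. Its argument "targets" is a list of rows, each a list of 5 numbers: the shift along the tool's x, y, z normalised to -1 to 1, where 1 is 0.04 m, then the turn about the tool's z normalised to -1 to 1, where 1 is 0.1 rad, then the closure, from 0 (fully open) to 1 (shut). In form: [[dx, dy, dz, twist, claw], ...]. A call has exactly 8 rows; each row shifts and turns the commanded pose from where the row before left it, along the tool's axes as they then stand; what a row does not reach is not made up. A row lasts 1/10 s, in which the tool goes at most 50 mm and 8.59 degrees, less where a joint would pass 70% of its speed; a pose out of reach is approached as far as the arm can. A call with a number of a shift or a turn outside -1 to 1 is refused whole. A call with a gripper value outside its range is refused whole. The fingers move at their own pace and stop on an object; "grip_force" is the grip in N (left out, the last holds). Time passes only in rows, so rows that do not move let the fingers close, or fill a call up. It gives the time, the measured TCP pose, the force and the opening at its end, in the units of the state.
- env.observe(): the state, without advancing time (a new reading comes with each control period).
- vision.capture(name): name is "scene" or "top" or "wrist"; returns a dict with "frame" (400x640x3 uint8, blue, green, red), "fx", "fy", "cx", "cy" (pixels), "T" (4x4, takes a point from camera to world coordinates). Camera axes: x right, y up, looking along -z (the intrinsics and any distortion apply to the point x, -y, -z); pixel columns grow to the right and rows downward; lengths in mm; the calibration is good to about 2 mm. A picture is of the moment at which its call begins. There is no depth.
- env.finish_job(): hands the job in, once; it reports no verdict.
Trained networks look in a picture, given as the dict that the camera call returned (one of the last four; its "shot" number tells which), for a name from the list of things; names that differ only in an ending like _2 or _b are one class to them, and where a whole thing is asked for, a point or a joint stands for the part that bears it (a point fixed in the world has none). Each returns a list of dicts, best first, with "score" (0 to 1); they miss things now and then, are a little off and sometimes report something else, mostly with a low value. They report only what shows in the picture. A call takes as long as a camera call.
- models.look_for(picture, target): "at" ([column, row] in pixels, amid what is visible of it).
- models.tip_of(picture, target): "at" ([column, row] in pixels: a listed point, or the origin of a listed thing).
The state is a dict: "time": time; "joint_positions": joint angles; "qvel": joint speeds; "joint_torque": joint torques, N m; "position": TCP position; "tool_rot": TCP orientation; "ft_force": force on the tool from outside, world axes, zero at the start; "torque": the same for the moment, N m; "finger_gap": finger opening in mm.
Only numpy, scipy, OpenCV 4.12 (cv2) and the standard library are available. Lean on these libraries where they do the work, as an engineer would, in place of code of your own. Each camera call takes 0.05 s, during which the arm holds its last target.

## Working session

There is one attempt and no reset: what is moved stays moved. The work goes in short steps, Python scripts to look and compute and a tool call to move; the robot and the scene stay as the last step left them, time stands still between calls to the robot, and variables do not carry over. Pictures are saved under pics/ and viewed, and the job is handed in when it is done.

Besides the shell and the picture viewer there is one more tool, called after ">>>" as a command line: name --pt "numbers of a row" for each row, then --argument value for the rest. arm_command: Moves the arm, as the interface text tells. Its arguments: {"type":"object","properties":{"targets":{"type":"array"},"grip_force":{"type":"number"}},"required":["targets"]}

```bash
ls; mkdir -p pics; cat > h.py <<'E'
import numpy as np, cv2
from station import env, vision, models
def ray(p,uv):
    d=np.array([(uv[0]-p['cx'])/p['fx'],-(uv[1]-p['cy'])/p['fy'],-1.0])
    T=np.array(p['T']); return T[:3,3],T[:3,:3]@d
def at_z(p,uv,z):
    o,d=ray(p,uv); return o+d*(z-o[2])/d[2]
def proj(p,X):
    T=np.array(p['T']); c=T[:3,:3].T@(np.asarray(X,float)-T[:3,3])
    return np.array([p['cx']+p['fx']*c[0]/-c[2], p['cy']-p['fy']*c[1]/-c[2]])
def tri(obs):
    A=np.zeros((3,3));b=np.zeros(3)
    for p,uv in obs:
        o,d=ray(p,uv);d=d/np.linalg.norm(d);M=np.eye(3)-np.outer(d,d);A+=M;b+=M@o
    return np.linalg.solve(A,b)
E
python3 - <<'E'
from h import *
s=env.observe(); print(s)
P={}
for n in ("scene","top","wrist"):
    p=P[n]=vision.capture(n); cv2.imwrite(f"pics/{n}0.png",p["frame"]); print(n,[k for k in p], p['fx'],p['fy'],p['cx'],p['cy'],np.round(p['T'],3).tolist())
for n,p in P.items():
    for t in ("press","press_stop","cassette","cassette_tail","push_face","foot","knob_grip","jar","beaker","driver"):
        try: r=models.tip_of(p,t)[:2]
        except Exception as e: r=e
        print(n,t,[(np.round(x['at'],1).tolist(),round(x['score'],2)) for x in r] if isinstance(r,list) else r)
E
```

```text
pics
{'time': 0.0, 'joint_positions': array([ 1.14382037,  0.41187854, -0.01270187,  1.59705628,  0.00561   ,
        1.13428414, -0.08217871]), 'qvel': array([ 1.18214742e-03,  1.09601911e-03,  9.07075053e-04,  9.99307313e-04,
       -5.79347775e-05,  7.97237889e-04,  1.45326150e-03]), 'joint_torque': array([ 6.39506634e-04, -5.87955165e+01,  6.42156713e-01, -2.91073269e+01,
       -5.37476863e-02,  1.84363627e-02,  1.40739126e-04]), 'position': array([ 219.35062971, -585.00827727,  403.81720324]), 'tool_rot': array([-7.68876247e-04,  9.83949117e-01,  1.78447479e-01, -2.03431359e-04]), 'ft_force': array([ 0.30375514, -0.27899693,  0.56367337]), 'torque': array([-0.02567831, -0.03594338,  0.0062601 ]), 'finger_gap': 87.55706121549079}
scene ['frame', 'fx', 'fy', 'cx', 'cy', 'T', 'shot'] 374.8148748207715 374.8148748207715 320.3343527848559 204.91555457972441 [[0.385, -0.518, 0.764, 1299.766], [0.923, 0.194, -0.333, -212.984], [0.024, 0.833, 0.553, 560.877], [0.0, 0.0, 0.0, 1.0]]
top ['frame', 'fx', 'fy', 'cx', 'cy', 'T', 'shot'] 413.358952989701 413.358952989701 322.1901202526795 207
[... 766 characters left out ...]
.91)]
scene beaker [([254.3, 234.6], 0.74), ([395.7, 219.8], 0.64)]
scene driver [([343.5, 269.0], 0.65)]
top press [([316.3, 211.0], 0.56)]
top press_stop [([320.9, 194.7], 0.59)]
top cassette [([311.9, 235.4], 0.78)]
top cassette_tail [([316.7, 209.6], 0.69)]
top push_face [([302.9, 257.6], 0.86), ([309.1, 233.9], 0.25)]
top foot []
top knob_grip [([247.2, 199.8], 0.57), ([319.0, 202.6], 0.51)]
top jar [([245.1, 203.7], 0.59), ([326.3, 152.4], 0.3)]
top beaker [([381.0, 225.9], 0.95)]
top driver [([327.5, 155.9], 0.66)]
wrist press []
wrist press_stop []
wrist cassette []
wrist cassette_tail []
wrist push_face []
wrist foot []
wrist knob_grip []
wrist jar []
wrist beaker []
wrist driver []
```

```bash
python3 - <<'E'
import cv2
a=cv2.imread("pics/top0.png")[130:300,200:440]; cv2.imwrite("pics/top0c.png",cv2.resize(a,None,fx=3.3,fy=3.3,interpolation=cv2.INTER_CUBIC))
a=cv2.imread("pics/scene0.png")[130:300,220:440]; cv2.imwrite("pics/scene0c.png",cv2.resize(a,None,fx=3.5,fy=3.5,interpolation=cv2.INTER_CUBIC))
E
```

```text
(no output)
```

View pics/top0c.png

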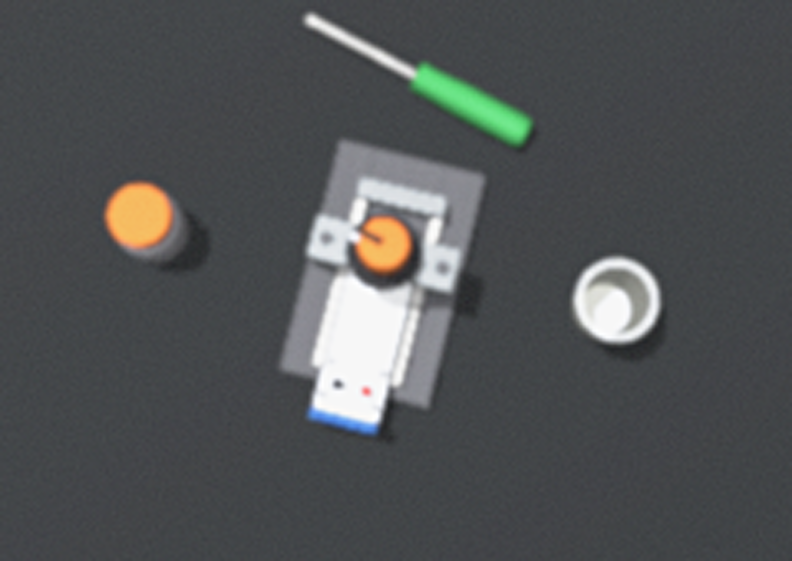

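View pics/scene0c.png

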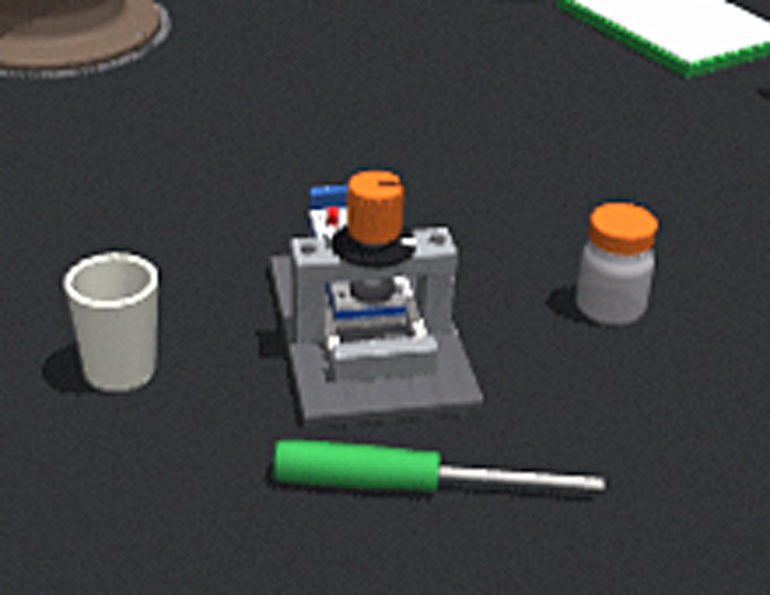

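View pics/top0.png

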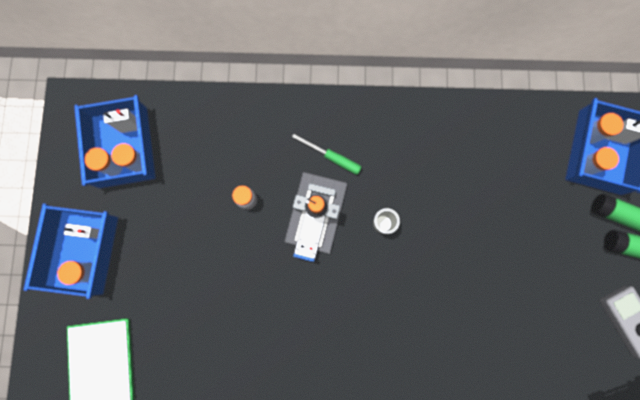

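```bash
cat >> h.py <<'E'
def toppose(p,corners):
    pass
E
python3 - <<'E'
from h import *
p=vision.capture("top")
f=lambda c:(c[0]/3.3+200-.5*0,c[1]/3.3+130)
C=[at_z(p,f(c),12)[:2] for c in [(341,138),(487,175),(430,410),(279,370)]]
C=np.array(C);print(C.round(1))
print([np.linalg.norm(C[i]-C[(i+1)%4]).round(1) for i in range(4)])
ax=(C[0]+C[1]-C[2]-C[3]);yaw=np.arctan2(ax[1],ax[0]);
ay=(C[0]+C[3]-C[1]-C[2]);print("yaw",yaw,np.arctan2(-ay[0],ay[1]))
x=np.array([np.cos(yaw),np.sin(yaw)])
print("origin from plate",C.mean(0)+5*x)
print("knob top",at_z(p,f((383,243)),128))
s=vision.capture("scene")
print("knob top scene",at_z(s,(375/3.5+220,183/3.5+130),128))
for n in((308,410),(381,427),):print("push plate top edge",at_z(p,f(n),52))
print("tip push_face top z35",at_z(p,(302.9,257.6),35))
for n,pp in(("top",p),("scene",s)):
  for o in("jar","beaker"):
    print(n,o,[at_z(pp,r['at'],0).round(0) for r in models.tip_of(pp,o)[:1]])
E
```

```text
[[723.2 132.9]
 [696.   15.9]
 [509.2  57.3]
 [537.3 175.5]]
[np.float64(120.1), np.float64(191.4), np.float64(121.5), np.float64(190.8)]
yaw -0.2214497355131804 -0.2309059010315955
origin from plate [621.30787196  94.3186008 ]
knob top [621.6564931  95.313958  128.       ]
knob top scene [620.81924089  98.47807442 128.        ]
push plate top edge [505.76275548 149.1918008   52.        ]
push plate top edge [494.49684206  94.37364616  52.        ]
tip push_face top z35 [498.47078528 126.1299776   35.        ]
top jar [array([645., 272.,   0.])]
top beaker [array([591., -74.,   0.])]
scene jar [array([638., 281.,   0.])]
scene beaker [array([590., -71.,   0.])]
```

>>> arm_command --pt "0 0 0 0.97 1" --pt "0 0 0 0.97 1" --pt "0 0 0 0.97 1" --pt "0 0 0 0.97 1" --pt "0 0 0 0.97 1" --pt "0 0 0 0.97 1" --pt "0 -0.5 0 0 1" --pt "0.1 -0.9 0 0 1" --grip_force 10

```text
time: 2.75
position: [234.5, -532.4, 404.3]
tool_rot: [0.001, 0.994, -0.113, -0.0]
ft_force: [0.4, 0.4, 0.8]
finger_gap: 27.2
```

```bash
cat >> h.py <<'E'
O=np.array([621.3,95.5]);YAW=-0.225
def st(pr=True):
    s=env.observe();w,x,y,z=s['tool_rot']
    yaw=2*np.arctan2(y,x); yaw=(yaw+np.pi)%(2*np.pi)-np.pi
    d=s['position'][:2]-O; u=np.array([np.cos(YAW),np.sin(YAW)]);v=np.array([-u[1],u[0]])
    if pr: print('t',round(s['time'],2),'pos',s['position'].round(1),'press xy',(d@u).round(1),(d@v).round(1),'yaw',round(yaw,3),'tilt',np.round([w,z],4),'F',s['ft_force'].round(2),'M',s['torque'].round(3),'gap',round(s['finger_gap'],1),'q',s['joint_positions'].round(2))
    return s,yaw
E
python3 -c "
from h import *
st()"
```

```text
t 2.75 pos [ 234.5 -532.4  404.3] press xy -236.9 -698.3 yaw -0.227 tilt [ 0.0005 -0.0005] F [0.39 0.37 0.76] M [ 0.048 -0.037 -0.031] gap 27.2 q [ 1.    0.34  0.09  1.71 -0.03  1.1  -0.69]
```

>>> arm_command --pt "0.1 -0.95 0 0 1" --pt "0.1 -0.95 0 0 1" --pt "0.1 -0.95 0 0 1" --pt "0.1 -0.95 0 0 1" --pt "0.1 -0.95 0 0 1" --pt "0.1 -0.95 0 0 1" --pt "0.1 -0.95 0 0 1" --pt "0.1 -0.95 0 0 1"

```text
time: 3.55
position: [334.5, -240.6, 405.0]
tool_rot: [0.0, 0.994, -0.111, 0.0]
ft_force: [1.4, -0.6, -0.1]
finger_gap: 0.6
```

>>> arm_command --pt "0.1 -0.95 0 0 1" --pt "0.1 -0.95 0 0 1" --pt "0.1 -0.95 0 0 1" --pt "0.1 -0.95 0 0 1" --pt "0.1 -0.95 0 0 1" --pt "0.1 -0.95 0 0 1" --pt "0.1 -0.95 0 0 1" --pt "0.1 -0.95 0 0 1"

```text
time: 4.35
position: [432.9, 48.8, 405.0]
tool_rot: [0.0, 0.994, -0.112, 0.0]
ft_force: [1.7, -0.1, -0.3]
finger_gap: 0.6
```

```bash
python3 -c "
from h import *
st()
p=vision.capture('wrist'); cv2.imwrite('pics/w1.png',p['frame'])
for t in ('push_face','knob_grip','press_stop','cassette_tail'):
  print(t,[(np.round(x['at'],1).tolist(),round(x['score'],2)) for x in models.tip_of(p,t)[:2]])
"
```

```text
t 4.35 pos [432.9  48.8 405. ] press xy -173.2 -87.6 yaw -0.223 tilt [0.     0.0004] F [ 1.68 -0.15 -0.34] M [-0.002 -0.043 -0.001] gap 0.6 q [ 0.21  0.12 -0.47  2.    0.06  1.03 -2.08]
push_face [([231.3, 139.4], 0.7)]
knob_grip [([234.6, 71.2], 0.72)]
press_stop []
cassette_tail []
```

>>> arm_command --pt "0.05 -0.8 0 0 1" --pt "0 -0.8 0 0 1" --pt "0 -0.5 0 0 1" --pt "0 0 0.8 0 1" --pt "0 0 0.9 0 1" --pt "0 0 0.8 0 1" --pt "0 0 0 0 1" --pt "0 0 0 0 1"

```text
time: 5.4
position: [453.5, 127.8, 305.1]
tool_rot: [0.0, 0.994, -0.112, -0.0]
ft_force: [1.1, 0.3, 1.0]
finger_gap: 0.4
```

```bash
python3 -c "
from h import *
st()
p=vision.capture('wrist'); cv2.imwrite('pics/w2.png',p['frame'])
s=vision.capture('top')
for q in (p,s):
 for t in ('push_face','knob_grip','press_stop','cassette_tail'):
  print(t,[(np.round(x['at'],1).tolist(),round(x['score'],2)) for x in models.tip_of(q,t)[:2]])
r=models.tip_of(p,'push_face'); print(at_z(p,r[0]['at'],35))
r=models.tip_of(p,'knob_grip'); print(at_z(p,r[0]['at'],112))
"
```

```text
t 5.4 pos [453.5 127.8 305.1] press xy -170.8 -5.9 yaw -0.225 tilt [ 0.0003 -0.0004] F [1.09 0.28 1.04] M [ 0.039  0.016 -0.022] gap 0.4 q [ 0.04  0.32 -0.5   2.04  0.21  0.83 -2.37]
push_face [([311.7, 157.0], 0.89)]
knob_grip []
press_stop []
cassette_tail []
push_face [([302.9, 257.6], 0.58), ([381.8, 223.9], 0.45)]
knob_grip [([315.4, 204.2], 0.49)]
press_stop [([321.3, 194.2], 0.7)]
cassette_tail [([320.1, 210.7], 0.59)]
[493.8858716  126.23540423  35.        ]Traceback (most recent call last):
  File "<string>", line 10, in <module>
    r=models.tip_of(p,'knob_grip'); print(at_z(p,r[0]['at'],112))
                                                 ~^^^
IndexError: list index out of range
```

View pics/w2.png

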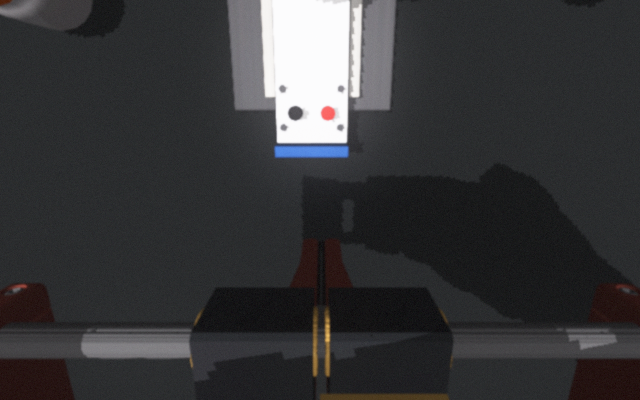

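```bash
python3 -c "
from h import *
p=vision.capture('wrist')
u=np.array([np.cos(YAW),np.sin(YAW)]);v=np.array([-u[1],u[0]])
def pf(X): d=X[:2]-O; return (d@u).round(1),(d@v).round(1)
for uv,z in (((275,156.5),52),((349,156.5),52),((275,146),52),((349,146),52),((235.5,110),12),((392,110),12),((229,0),12),((397,0),12),((266,97),22),((357,97),22)): print(uv,z,at_z(p,uv,z).round(1),pf(at_z(p,uv,z)))
print(p['T'][:3,3]-env.observe()['position'])
"
```

```text
(275, 156.5) 52 [502.3 150.5  52. ] (np.float64(-128.2), np.float64(27.1))
(349, 156.5) 52 [491.3 101.6  52. ] (np.float64(-128.1), np.float64(-23.0))
(275, 146) 52 [509.2 148.7  52. ] (np.float64(-121.2), np.float64(26.8))
(349, 146) 52 [498.2 100.2  52. ] (np.float64(-121.0), np.float64(-22.8))
(235.5, 110) 12 [538.6 177.3  12. ] (np.float64(-98.9), np.float64(61.3))
(392, 110) 12 [512.2  60.7  12. ] (np.float64(-98.6), np.float64(-58.3))
(229, 0) 12 [611.2 160.2  12. ] (np.float64(-24.2), np.float64(60.8))
(397, 0) 12 [585.2  45.1  12. ] (np.float64(-24.0), np.float64(-57.2))
(266, 97) 22 [542.2 150.6  22. ] (np.float64(-89.4), np.float64(36.1))
(357, 97) 22 [527.5  86.   22. ] (np.float64(-89.3), np.float64(-30.2))
[ 77.33323363 -16.42993386 -19.8938024 ]
```

>>> arm_command --pt "0 -0.18 0.4 0 1" --pt "0 0 0.8 0 1" --pt "0 0 0.8 0 1" --pt "0 0 0.45 0 1" --pt "0.3 0 0 0 1" --pt "0.2 0 0 0 1" --pt "0 0 0 0 1" --pt "0 0 0 0 1"

```text
time: 6.85
position: [475.1, 131.3, 207.6]
tool_rot: [-0.0, 0.994, -0.112, 0.001]
ft_force: [-0.4, 0.5, -0.3]
finger_gap: 0.3
```

```bash
sed -i 's/^O=.*;/O=np.array([621.5,96.8]);/' h.py; python3 -c "
from h import *
st()
p=vision.capture('wrist'); cv2.imwrite('pics/w3.png',p['frame'])
p=vision.capture('scene'); cv2.imwrite('pics/s3.png',cv2.resize(p['frame'][100:300,220:440],None,fx=3.5,fy=3,interpolation=cv2.INTER_CUBIC))
"
```

```text
t 6.85 pos [475.1 131.3 207.6] press xy -150.4 1.0 yaw -0.224 tilt [-0.0004  0.0009] F [-0.41  0.54 -0.34] M [0.053 0.021 0.01 ] gap 0.3 q [-0.03  0.5  -0.43  2.07  0.34  0.64 -2.48]
```

View pics/w3.png

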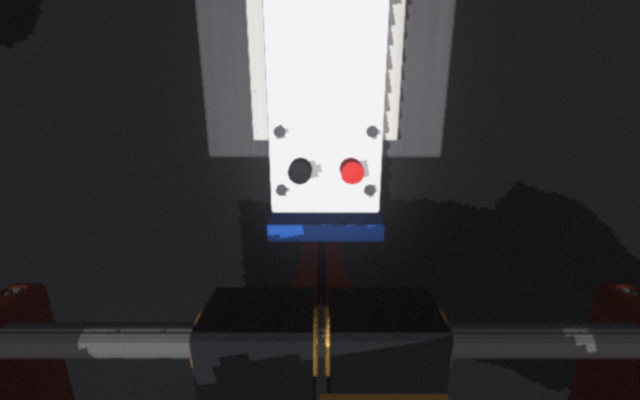

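View pics/s3.png

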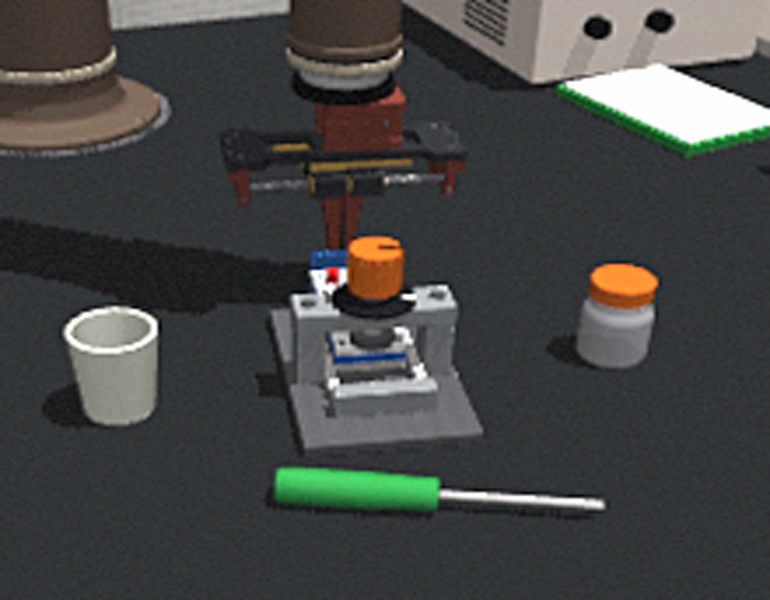

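>>> arm_command --pt "0.1 0 0 0 1" --pt "0.1 0 0 0 1" --pt "0.1 0 0 0 1" --pt "0.1 0 0 0 1" --pt "0.1 0 0 0 1" --pt "0.1 0 0 0 1" --pt "0.1 0 0 0 1" --pt "0.1 0 0 0 1"

```text
time: 7.75
position: [505.9, 124.2, 206.6]
tool_rot: [0.0, 0.994, -0.111, -0.0]
ft_force: [-2.8, -0.0, 1.9]
finger_gap: 0.6
```

```bash
python3 -c "
from h import *
st()
p=vision.capture('wrist'); cv2.imwrite('pics/w4.png',p['frame'])
"
```

```text
t 7.75 pos [505.9 124.2 206.6] press xy -118.8 0.9 yaw -0.223 tilt [ 0.0001 -0.0001] F [-2.77 -0.04  1.92] M [0.104 0.522 0.049] gap 0.6 q [-0.01  0.54 -0.42  2.    0.34  0.67 -2.44]
```

View pics/w4.png

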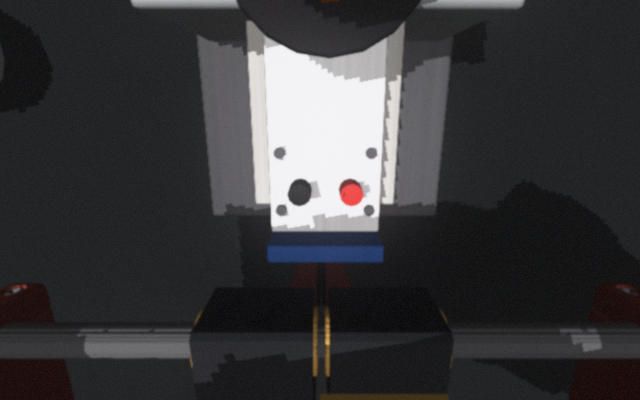

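```bash
cat >> h.py <<'E'
def pf(X):
    u=np.array([np.cos(YAW),np.sin(YAW)]);v=np.array([-u[1],u[0]]);d=X[:2]-O; return (d@u).round(1),(d@v).round(1)
E
python3 -c "
from h import *
p=vision.capture('wrist')
for uv,z in (((325,262),52),((325,247),52),((235,215),12),((420,215),12),((256,203),22)): print(uv,pf(at_z(p,uv,z)))
"
```

```text
(325, 262) (np.float64(-105.1), np.float64(0.1))
(325, 247) (np.float64(-98.2), np.float64(0.1))
(235, 215) (np.float64(-97.3), np.float64(47.7))
(420, 215) (np.float64(-97.2), np.float64(-51.0))
(256, 203) (np.float64(-87.7), np.float64(34.2))
```

>>> arm_command --pt "0.1 0 0 0 1" --pt "0.1 0 0 0 1" --pt "0.1 0 0 0 1" --pt "0.05 0 0 0 1" --pt "0 0 0 0 1" --pt "0 0 0 0 1" --pt "0 0 0 0 1" --pt "0 0 0 0 1"

```text
time: 8.65
position: [519.3, 121.2, 206.7]
tool_rot: [-0.0, 0.994, -0.111, 0.0]
ft_force: [0.3, -0.3, 1.1]
finger_gap: 0.6
```

```bash
python3 -c "
from h import *
st()
"
```

```text
t 8.65 pos [519.3 121.2 206.7] press xy -105.0 0.9 yaw -0.223 tilt [-0.      0.0002] F [ 0.26 -0.32  1.09] M [0.001 0.008 0.006] gap 0.6 q [ 0.    0.55 -0.42  1.97  0.34  0.69 -2.42]
```

>>> arm_command --pt "0.04 0 0 0 1" --pt "0.04 0 0 0 1" --pt "0.03 0 0 0 1" --pt "0.02 0 0 0 1" --pt "0.02 0 0 0 1" --pt "0 0 0 0 1" --pt "0 0 0 0 1" --pt "0 0 0 0 1"

```text
time: 9.45
position: [525.2, 119.8, 206.6]
tool_rot: [-0.0, 0.994, -0.111, 0.0]
ft_force: [-2.2, 0.4, -0.2]
finger_gap: 0.2
```

```bash
python3 -c "
from h import *
st()
"
```

```text
t 9.45 pos [525.2 119.8 206.6] press xy -99.0 0.9 yaw -0.223 tilt [-0.      0.0001] F [-2.19  0.38 -0.2 ] M [ 0.18   0.357 -0.005] gap 0.2 q [ 0.01  0.56 -0.42  1.96  0.34  0.69 -2.42]
```

>>> arm_command --pt "0.02 0 0 0 1" --pt "0.02 0 0 0 1" --pt "0 0 0 0 1" --pt "0 0 0 0 1" --pt "0 0 0 0 1" --pt "0 0 0 0 1" --pt "0 0 0 0 1" --pt "0 0 0 0 1"

```text
time: 10.25
position: [526.8, 119.4, 206.7]
tool_rot: [0.0, 0.994, -0.111, 0.0]
ft_force: [-0.6, -0.0, -0.0]
finger_gap: 0.6
```

```bash
python3 -c "
from h import *
st()
"
```

```text
t 10.25 pos [526.8 119.4 206.7] press xy -97.4 0.9 yaw -0.223 tilt [0.     0.0001] F [-0.58 -0.05 -0.05] M [ 0.076  0.09  -0.01 ] gap 0.6 q [ 0.01  0.56 -0.42  1.95  0.34  0.69 -2.41]
```

>>> arm_command --pt "0.015 0 0 0 1" --pt "0.015 0 0 0 1" --pt "0 0 0 0 1" --pt "0 0 0 0 1" --pt "0 0 0 0 1" --pt "0 0 0 0 1" --pt "0 0 0 0 1" --pt "0 0 0 0 1"

```text
time: 11.05
position: [527.7, 119.3, 206.6]
tool_rot: [0.0, 0.994, -0.111, -0.0]
ft_force: [-2.6, 1.1, 1.7]
finger_gap: 0.7
```

>>> arm_command --pt "0.015 0 0 0 1" --pt "0.01 0 0 0 1" --pt "0 0 0 0 1" --pt "0 0 0 0 1" --pt "0 0 0 0 1" --pt "0 0 0 0 1" --pt "0 0 0 0 1" --pt "0 0 0 0 1"

```text
time: 11.85
position: [528.0, 119.3, 206.5]
tool_rot: [0.0, 0.994, -0.111, -0.001]
ft_force: [-6.8, 2.2, 5.8]
finger_gap: 0.6
```

```bash
python3 -c "
from h import *
st()
"
```

```text
t 11.85 pos [528.  119.3 206.5] press xy -96.2 1.1 yaw -0.223 tilt [ 0.0002 -0.0009] F [-6.79  2.19  5.78] M [0.337 1.487 0.006] gap 0.6 q [ 0.01  0.56 -0.42  1.95  0.34  0.7  -2.41]
```

```bash
python3 -c "
from h import *
p=vision.capture('wrist'); cv2.imwrite('pics/w5.png',p['frame'])
q=vision.capture('scene'); cv2.imwrite('pics/s5.png',cv2.resize(q['frame'][160:250,280:380],None,fx=7,fy=6,interpolation=cv2.INTER_CUBIC))
for c in (q,p):
 for t in ('cassette_tail','press_stop','push_face'):
  print(t,[(np.round(x['at'],1).tolist(),round(x['score'],2)) for x in models.tip_of(c,t)[:2]])
u=np.array([np.cos(YAW),np.sin(YAW)])
X=np.r_[O+45*u,12];print(proj(q,X))
"
```

```text
cassette_tail [([329.2, 237.7], 0.69)]
press_stop [([326.3, 236.1], 0.81), ([325.1, 225.7], 0.71)]
push_face [([319.1, 196.5], 0.59), ([329.4, 234.1], 0.59)]
cassette_tail []
press_stop []
push_face [([322.2, 250.0], 0.66)]
[328.42207261 234.44442685]
```

View pics/w5.png

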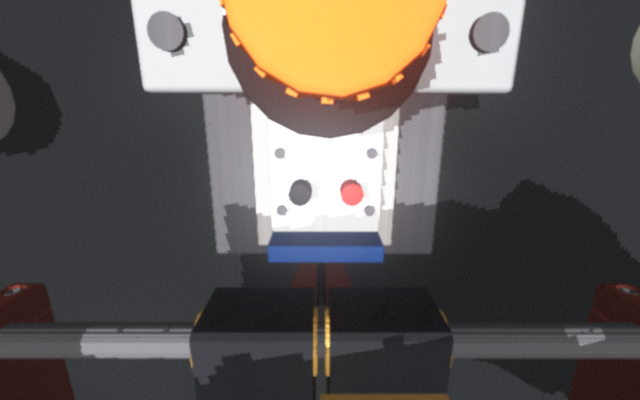

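View pics/s5.png

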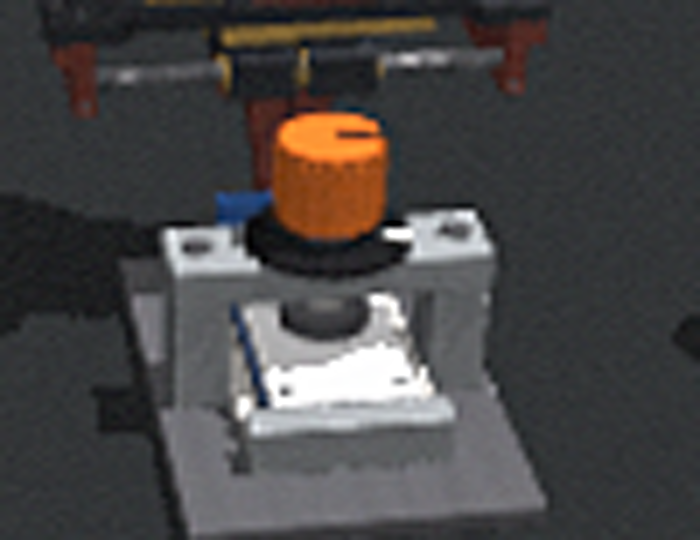

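>>> arm_command --pt "0.015 0 0 0 1" --pt "0 0 0 0 1" --pt "0 0 0 0 1" --pt "0 0 0 0 1" --pt "0 0 0 0 1" --pt "0 0 0 0 1" --pt "0 0 0 0 1" --pt "0 0 0 0 1"

```text
time: 13.05
position: [528.2, 119.3, 206.5]
tool_rot: [0.0, 0.994, -0.111, -0.001]
ft_force: [-8.9, 2.1, 6.4]
finger_gap: 0.7
```

```bash
python3 -c "
from h import *
st()
"
```

```text
t 13.05 pos [528.2 119.3 206.5] press xy -96.0 1.1 yaw -0.222 tilt [ 0.0003 -0.0013] F [-8.95  2.06  6.43] M [ 0.363  1.754 -0.028] gap 0.7 q [ 0.01  0.57 -0.42  1.95  0.34  0.7  -2.41]
```

>>> arm_command --pt "-0.3 0 0 0 1" --pt "-0.7 0 0 0 1" --pt "0 0 -0.7 0 1" --pt "0 0 -0.9 0 0" --pt "0 0 -0.9 0 0" --pt "0 0 -0.9 0 0" --pt "0.9 0 0 0 0" --pt "0.9 0 0 0 0"

```text
time: 13.85
position: [561.6, 111.7, 345.0]
tool_rot: [-0.0, 0.994, -0.111, 0.003]
ft_force: [0.1, 0.4, -0.0]
finger_gap: 36.9
```

>>> arm_command --pt "0.85 0 0 0 0" --pt "0.85 0 0 0 0" --pt "0 0 0 -1 0" --pt "0 0 0 -1 0" --pt "0 0 0 -1 0" --pt "0 0 0 -1 0" --pt "0 0 0 -1 0" --pt "0 0 0 -1 0"

```text
time: 14.65
position: [627.0, 96.5, 342.6]
tool_rot: [0.0, 0.982, 0.189, 0.001]
ft_force: [-0.6, 0.2, 0.5]
finger_gap: 87.9
```

```bash
python3 -c "
from h import *
st()
"
```

```text
t 14.65 pos [627.   96.5 342.6] press xy 5.4 0.9 yaw 0.38 tilt [0.0003 0.0007] F [-0.64  0.18  0.52] M [-0.009 -0.05  -0.059] gap 87.9 q [ 0.18  0.55 -0.59  1.61  0.34  1.08 -1.69]
```

```bash
python3 -c "
from h import *
p=vision.capture('wrist'); cv2.imwrite('pics/w6.png',p['frame'])
for t in ('knob_grip','press_stop'):
  print(t,[(np.round(x['at'],1).tolist(),round(x['score'],2)) for x in models.tip_of(p,t)[:2]])
print(proj(p,np.r_[O,128]),proj(p,np.r_[O,84]))
"
```

```text
knob_grip [([315.7, 237.6], 0.88)]
press_stop [([346.0, 156.1], 0.75)]
[316.98001297 245.58791673] [317.55796739 221.50287357]
```

View pics/w6.png

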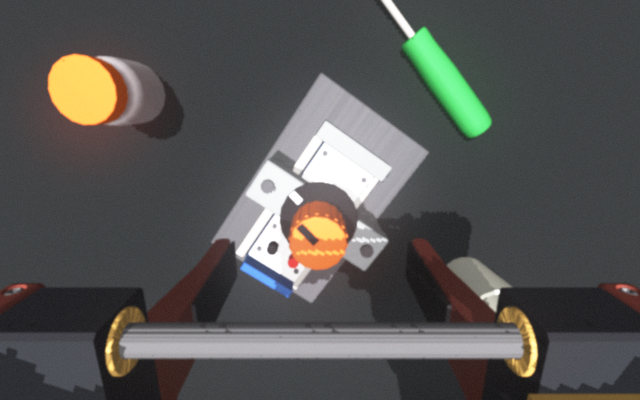

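```bash
python3 -c "
from h import *
p=vision.capture('wrist')
print(at_z(p,(319,243),128),at_z(p,(315.7,237.6),112),pf(at_z(p,(319,243),128)),pf(at_z(p,(315.7,237.6),112)));st()
a=p['frame'][180:290,260:380];cv2.imwrite('pics/w6c.png',cv2.resize(a,None,fx=5,fy=5,interpolation=cv2.INTER_CUBIC))
"
```

```text
[623.37819698  96.31472398 128.        ] [619.77552743  97.30700618 112.        ] (np.float64(1.9), np.float64(-0.1)) (np.float64(-1.8), np.float64(0.1))
t 14.85 pos [626.9  96.4 342.5] press xy 5.4 0.9 yaw 0.373 tilt [0.0001 0.0003] F [ 0.69 -0.41 -0.16] M [ 0.011 -0.001  0.07 ] gap 87.5 q [ 0.18  0.55 -0.59  1.61  0.34  1.08 -1.7 ]
```

View pics/w6c.png

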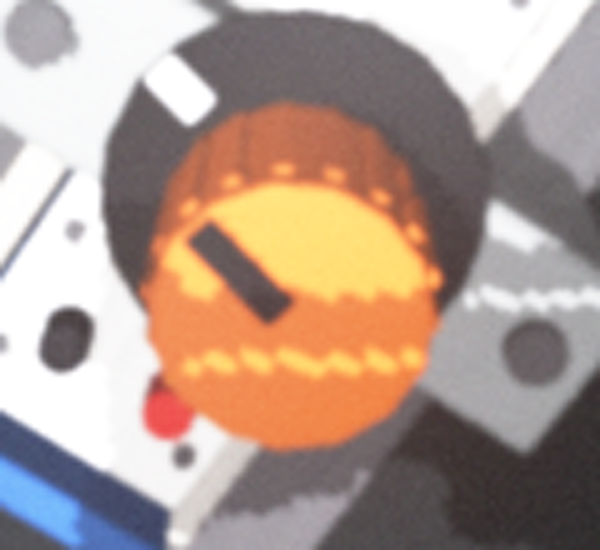

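>>> arm_command --pt "-0.11 -0.04 0 0 0" --pt "0 0 0 -1 0" --pt "0 0 0 -1 0" --pt "0 0 0 -1 0" --pt "0 0 0 -1 0" --pt "0 0 0 -1 0" --pt "0 0 0 -1 0" --pt "0 0 0 -1 0"

```text
time: 15.65
position: [621.9, 96.7, 342.7]
tool_rot: [0.0, 0.858, 0.514, 0.0]
ft_force: [-1.1, 0.0, -0.5]
finger_gap: 87.8
```

>>> arm_command --pt "0 0 0 -1 0" --pt "0 0 0 -1 0" --pt "0 0 0 -1 0" --pt "0 0 0 -1 0" --pt "0 0 0 -1 0" --pt "0 0 0 -1 0" --pt "0 0 0 -1 0" --pt "0 0 0 -1 0"

```text
time: 16.45
position: [622.0, 96.7, 342.6]
tool_rot: [0.0, 0.59, 0.807, -0.0]
ft_force: [-0.6, 0.2, 0.5]
finger_gap: 87.8
```

>>> arm_command --pt "0 0 0 -1 0" --pt "0 0 0 -1 0" --pt "0 0 0 -1 0" --pt "0 0 0 -1 0" --pt "0 0 0 -1 0" --pt "0 0 0 -1 0" --pt "0 0 0 -1 0" --pt "0 0 0 -1 0"

```text
time: 17.25
position: [622.0, 96.7, 342.6]
tool_rot: [0.0, 0.229, 0.973, -0.0]
ft_force: [-0.0, -1.0, 0.7]
finger_gap: 87.6
```

```bash
python3 -c "
from h import *
st()
"
```

```text
t 17.25 pos [622.   96.7 342.6] press xy 0.5 -0.0 yaw 2.679 tilt [ 0.0002 -0.0002] F [-0.02 -1.01  0.68] M [ 0.042 -0.119 -0.034] gap 87.6 q [ 0.47  0.74 -1.1   1.6   0.69  1.24  0.34]
```

>>> arm_command --pt "0 0 0 -1 0" --pt "0 0 0 -1 0" --pt "0 0 0 -1 0" --pt "0 0 0 -1 0" --pt "0 0 0 -1 0" --pt "0 0 0 -1 0" --pt "0 0 0 -1 0" --pt "0 0 0 -1 0"

```text
time: 18.05
position: [622.0, 96.7, 342.5]
tool_rot: [0.0, -0.168, 0.986, -0.0]
ft_force: [0.9, 0.6, -1.2]
finger_gap: 87.6
```

```bash
python3 -c "
from h import *
st()
"
```

```text
t 18.05 pos [622.   96.7 342.5] press xy 0.5 0.0 yaw -2.804 tilt [ 0.     -0.0003] F [ 0.94  0.63 -1.2 ] M [ 0.089 -0.11   0.069] gap 87.6 q [ 0.53  0.83 -1.26  1.6   0.81  1.33  1.05]
```

>>> arm_command --pt "0 0 0 -1 0" --pt "0 0 0 -1 0" --pt "0 0 0 -1 0" --pt "0 0 0.5 -1 0" --pt "0 0 0.7 0 0" --pt "0 0 0.48 0 0" --pt "0 0 0 0 0" --pt "0 0 0 0 0"

```text
time: 18.85
position: [622.2, 96.8, 275.8]
tool_rot: [-0.0, -0.359, 0.933, 0.0]
ft_force: [0.7, 0.3, 0.6]
finger_gap: 88.2
```

```bash
python3 -c "
from h import *
st()
p=vision.capture('wrist'); cv2.imwrite('pics/w7.png',p['frame'])
"
```

```text
t 18.85 pos [622.2  96.8 275.8] press xy 0.7 0.2 yaw -2.407 tilt [-0.0001  0.0001] F [0.7  0.28 0.62] M [ 0.142 -0.107  0.006] gap 88.2 q [ 0.53  0.95 -1.28  1.66  0.94  1.28  1.37]
```

View pics/w7.png

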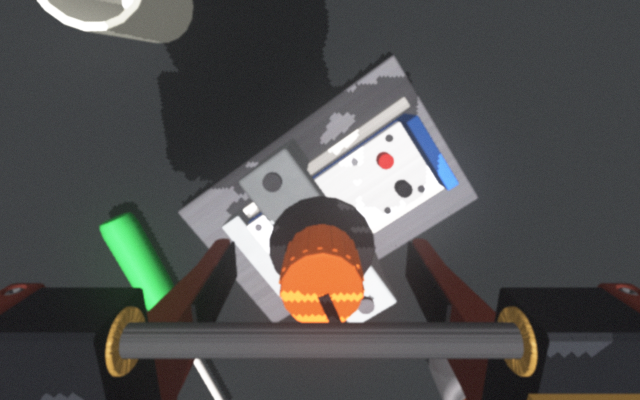

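>>> arm_command --pt "0 0 0 0 1" --pt "0 0 0 0 1" --pt "0 0 0 0 1" --pt "0 0 0 0 1" --pt "0 0 0 0 1" --pt "0 0 0 0 1" --pt "0 0 0 0 1" --pt "0 0 0 0 1" --grip_force 40

```text
time: 19.7
position: [622.1, 96.8, 275.4]
tool_rot: [-0.0, -0.359, 0.933, 0.0]
ft_force: [-1.1, 0.6, 0.3]
finger_gap: 35.6
```

```bash
python3 -c "
from h import *
st()
"
```

```text
t 19.7 pos [622.1  96.8 275.4] press xy 0.5 0.1 yaw -2.406 tilt [-0.0001  0.0002] F [-1.13  0.59  0.34] M [ 0.212  0.12  -0.018] gap 35.6 q [ 0.53  0.95 -1.28  1.66  0.95  1.28  1.37]
```

>>> arm_command --pt "0 0 0 0.5 1" --pt "0 0 0 1 1" --pt "0 0 0 1 1" --pt "0 0 0 1 1" --pt "0 0 0 1 1" --pt "0 0 0 1 1" --pt "0 0 0 1 1" --pt "0 0 0 1 1"

```text
time: 20.5
position: [622.2, 96.3, 275.5]
tool_rot: [0.0, 0.009, 1.0, -0.0]
ft_force: [-0.1, -1.4, 0.5]
finger_gap: 35.5
```

```bash
python3 -c "
from h import *
st()
p=vision.capture('wrist'); cv2.imwrite('pics/w8.png',p['frame'])
"
```

```text
t 20.5 pos [622.2  96.3 275.5] press xy 0.8 -0.3 yaw 3.123 tilt [ 0.0001 -0.0004] F [-0.09 -1.43  0.5 ] M [-0.264 -0.034  0.249] gap 35.5 q [ 0.48  0.86 -1.15  1.66  0.84  1.2   0.68]
```

View pics/w8.png

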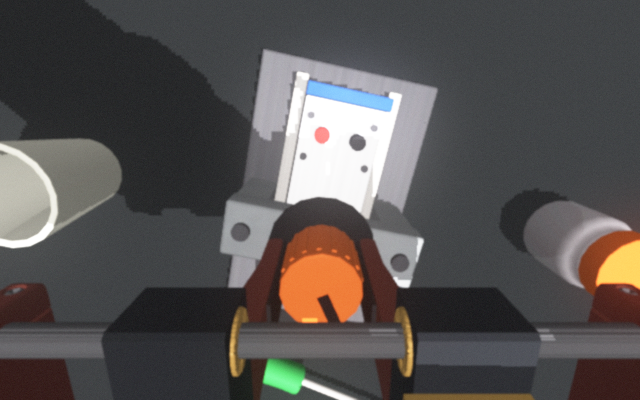

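>>> arm_command --pt "0 0 0 0.5 1" --pt "0 0 0 0.5 1" --pt "0 0 0 0.5 1" --pt "0 0 0 0.5 1" --pt "0 0 0 0.5 1" --pt "0 0 0 0.5 1" --pt "0 0 0 0.5 1" --pt "0 0 0 0.5 1"

```text
time: 21.35
position: [622.2, 96.1, 275.4]
tool_rot: [0.0, 0.206, 0.979, -0.001]
ft_force: [-0.8, -1.6, 1.4]
finger_gap: 35.5
```

```bash
cat > chk.py <<'E'
from h import *
import sys
s,y=st()
n=sys.argv[1]
m=[s['torque'][2]]
p=vision.capture('wrist'); m.append(env.observe()['torque'][2])
q=vision.capture('scene'); m.append(env.observe()['torque'][2])
print('Mz',np.round(m,3),'yaw',y)
a=cv2.resize(p['frame'][170:330,220:420],(500,400),interpolation=cv2.INTER_CUBIC)
b=cv2.resize(q['frame'][165:245,290:365],(375,400),interpolation=cv2.INTER_CUBIC)[:,:300]
cv2.imwrite(f'pics/{n}.png',np.hstack([a,b]))
E
python3 chk.py c1
```

```text
t 21.35 pos [622.2  96.1 275.4] press xy 0.8 -0.6 yaw 2.727 tilt [ 0.     -0.0007] F [-0.8  -1.58  1.35] M [-0.563  0.101  0.252] gap 35.5 q [ 0.45  0.82 -1.07  1.66  0.78  1.15  0.32]
Mz [ 0.252  0.026 -0.095] yaw 2.7268904600807797
```

View pics/c1.png

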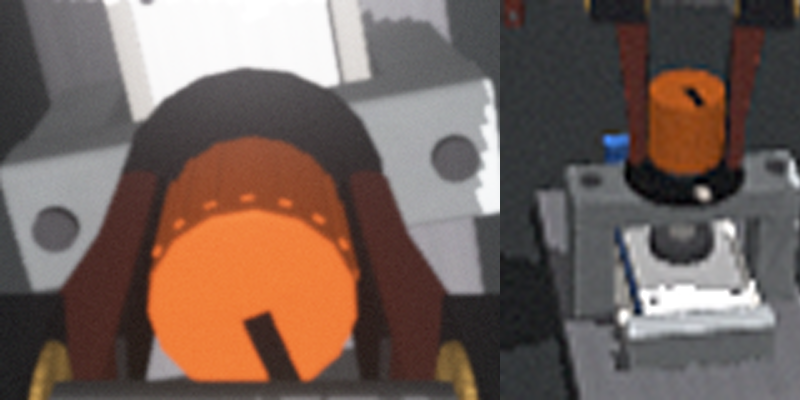

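>>> arm_command --pt "0 0 0 0.5 1" --pt "0 0 0 0.5 1" --pt "0 0 0 0.5 1" --pt "0 0 0 0.5 1" --pt "0 0 0 0.5 1" --pt "0 0 0 0.5 1" --pt "0 0 0 0.5 1" --pt "0 0 0 0.5 1"

```text
time: 22.25
position: [622.1, 95.9, 275.4]
tool_rot: [0.0, 0.396, 0.918, -0.001]
ft_force: [-2.9, -3.8, 3.2]
finger_gap: 35.5
```

```bash
python3 chk.py c2
```

```text
t 22.25 pos [622.1  95.9 275.4] press xy 0.8 -0.8 yaw 2.328 tilt [ 0.    -0.001] F [-2.91 -3.82  3.21] M [-0.823  0.435  0.213] gap 35.5 q [ 0.41  0.77 -0.99  1.66  0.71  1.11 -0.03]
Mz [ 0.213  0.096 -0.123] yaw 2.327506435424132
```

View pics/c2.png

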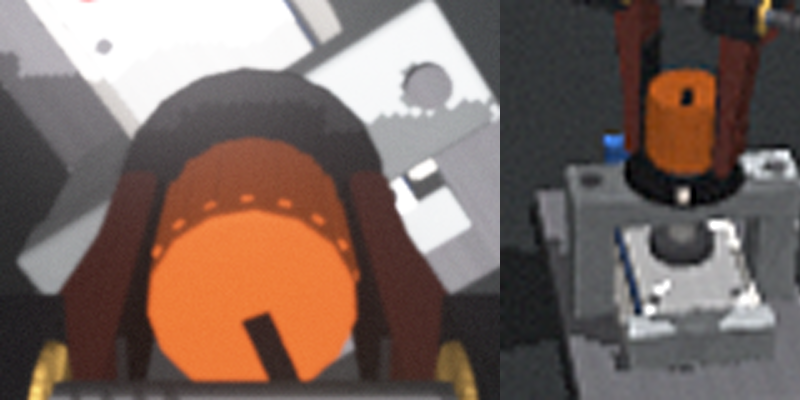

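>>> arm_command --pt "0 0 0 0.5 1" --pt "0 0 0 0.5 1" --pt "0 0 0 0.5 1" --pt "0 0 0 0.5 1" --pt "0 0 0 0.5 1" --pt "0 0 0 0.5 1" --pt "0 0 0 0.5 1" --pt "0 0 0 0.5 1"

```text
time: 23.15
position: [621.9, 95.8, 275.4]
tool_rot: [0.0, 0.57, 0.822, -0.001]
ft_force: [-4.7, -5.2, 5.3]
finger_gap: 35.3
```

```bash
python3 chk.py c3
```

```text
t 23.15 pos [621.9  95.8 275.4] press xy 0.6 -0.9 yaw 1.928 tilt [ 0.     -0.0014] F [-4.71 -5.16  5.31] M [-1.271  0.842  0.351] gap 35.3 q [ 0.37  0.73 -0.91  1.67  0.65  1.07 -0.38]
Mz [0.351 0.198 0.023] yaw 1.9281183488572715
```

View pics/c3.png

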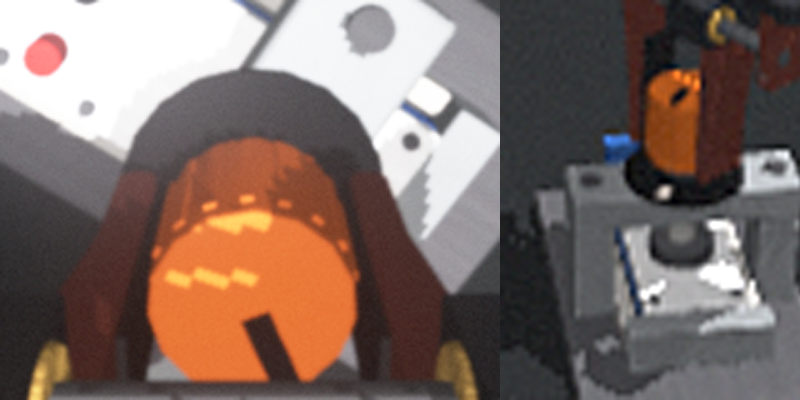

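>>> arm_command --pt "-0.01 -0.02 0 0.4 1" --pt "0 0 0 0.4 1" --pt "0 0 0 0.5 1" --pt "0 0 0 0.5 1" --pt "0 0 0 0.5 1" --pt "0 0 0 0.5 1" --pt "0 0 0 0.5 1" --pt "0 0 0 0.5 1"

```text
time: 24.05
position: [621.4, 95.5, 275.4]
tool_rot: [0.0, 0.715, 0.699, -0.001]
ft_force: [-2.9, -4.0, 4.2]
finger_gap: 35.1
```

```bash
python3 chk.py c4
```

```text
t 24.05 pos [621.4  95.5 275.4] press xy 0.2 -1.3 yaw 1.548 tilt [ 0.0002 -0.0008] F [-2.9  -3.96  4.18] M [-0.859  0.67   0.215] gap 35.1 q [ 0.32  0.7  -0.82  1.67  0.58  1.04 -0.72]
Mz [0.215 0.158 0.184] yaw 1.5484108836341877
```

View pics/c4.png

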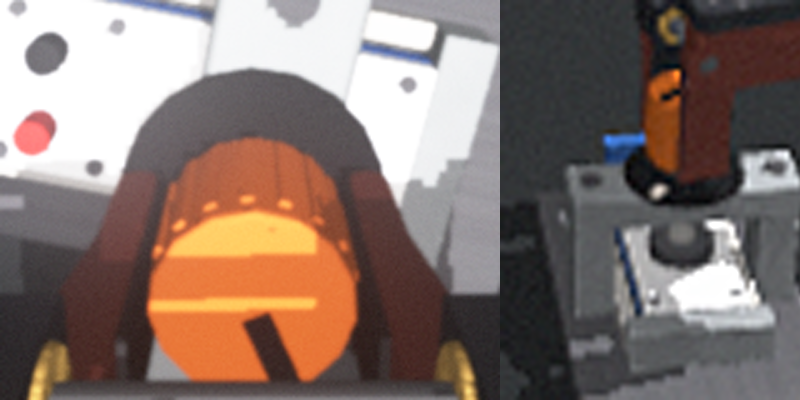

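```bash
python3 -c "
from h import *
q=vision.capture('scene')
for n,b,y in(('c1',(703,193),2.727),('c2',(683,195),2.328),('c3',(663,193),1.928),('c4',(657,190),1.548)):
  X=at_z(q,((b[0]-500)/5+290,b[1]/5+165),84)
  d=X[:2]-[621.8,96.5]; a=np.arctan2(d[1],d[0]); print(n,X.round(1),np.hypot(*d).round(1),'mark',a.round(3),'yaw',y,'diff',(a-y).round(3))
f=q['frame'];cv2.imwrite('pics/s7.png',cv2.resize(f[180:230,290:350],None,fx=12,fy=12,interpolation=cv2.INTER_NEAREST))
st()
"
```

```text
c1 [644.6  98.5  84. ] 22.9 mark 0.088 yaw 2.727 diff -2.639
c2 [642.9  89.2  84. ] 22.4 mark -0.335 yaw 2.328 diff -2.663
c3 [638.1  81.1  84. ] 22.4 mark -0.755 yaw 1.928 diff -2.683
c4 [634.8  79.5  84. ] 21.4 mark -0.917 yaw 1.548 diff -2.465
t 24.2 pos [621.4  95.5 275.4] press xy 0.2 -1.3 yaw 1.55 tilt [ 0.0002 -0.0008] F [-3.67 -4.39  4.88] M [-1.026  0.692  0.104] gap 35.4 q [ 0.32  0.7  -0.82  1.67  0.58  1.04 -0.71]
```

View pics/s7.png

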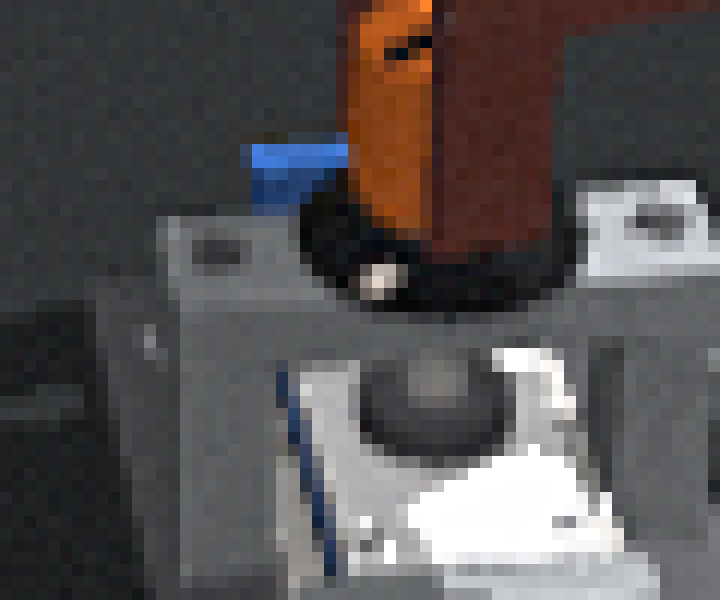

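>>> arm_command --pt "0 0 0 0.5 1" --pt "0 0 0 0.5 1" --pt "0 0 0 0.5 1" --pt "0 0 0 0.5 1" --pt "0 0 0 0.5 1" --pt "0 0 0 0.5 1" --pt "0 0 0 0.5 1" --pt "0 0 0 0.5 1"

```text
time: 25.0
position: [621.1, 95.6, 275.4]
tool_rot: [0.0, 0.839, 0.543, -0.001]
ft_force: [-5.5, -3.8, 5.2]
finger_gap: 35.5
```

```bash
python3 chk.py c5
```

```text
t 25.0 pos [621.1  95.6 275.4] press xy -0.1 -1.2 yaw 1.149 tilt [ 0.0001 -0.001 ] F [-5.5  -3.79  5.24] M [-0.999  1.034  0.257] gap 35.5 q [ 0.27  0.67 -0.73  1.68  0.51  1.   -1.06]
Mz [0.257 0.083 0.156] yaw 1.1488944429979826
```

View pics/c5.png

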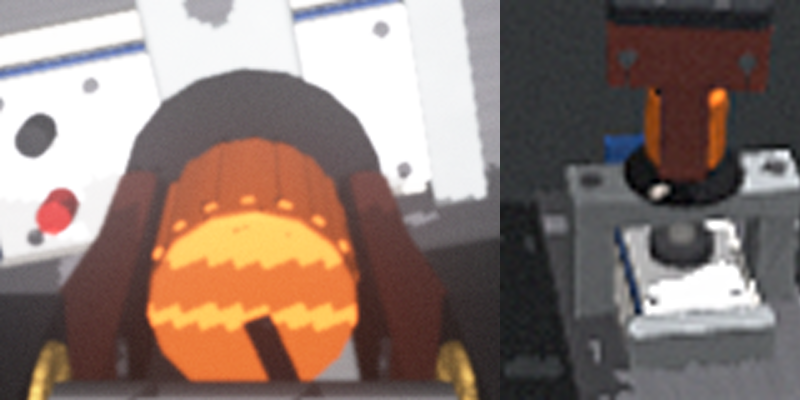

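>>> arm_command --pt "0 0 0 0.5 1" --pt "0 0 0 0.5 1" --pt "0 0 0 0.5 1" --pt "0 0 0 0.5 1" --pt "0 0 0 0.5 1" --pt "0 0 0 0.5 1" --pt "0 0 0 0.5 1" --pt "0 0 0 0.3 1"

```text
time: 25.9
position: [620.9, 95.8, 275.4]
tool_rot: [0.0, 0.927, 0.375, -0.001]
ft_force: [-5.5, -3.6, 6.9]
finger_gap: 35.5
```

```bash
python3 chk.py c6
```

```text
t 25.9 pos [620.9  95.8 275.4] press xy -0.3 -1.1 yaw 0.769 tilt [ 0.0002 -0.0012] F [-5.5  -3.55  6.88] M [-0.869  1.11   0.244] gap 35.5 q [ 0.22  0.64 -0.65  1.68  0.45  0.98 -1.39]
Mz [0.244 0.171 0.161] yaw 0.7694197693290836
```

View pics/c6.png

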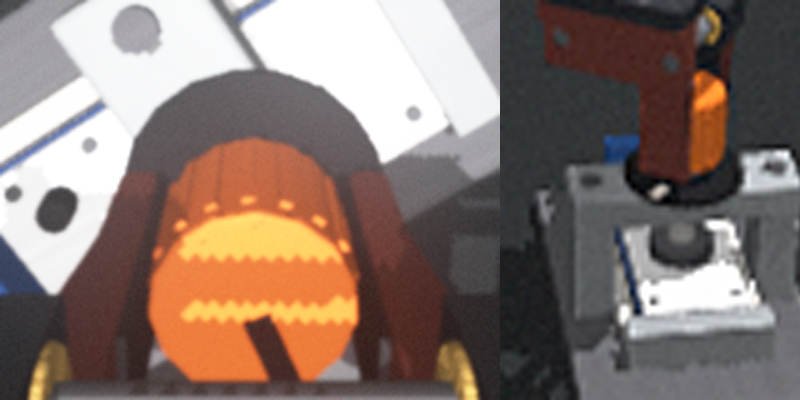

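>>> arm_command --pt "0 0 0 0 0" --pt "0 0 0 0 0" --pt "0 0 0 0 0" --pt "0 0 0 0 0" --pt "0 0 0 0 0" --pt "0 0 0 0 0" --pt "0 0 0 0 0" --pt "0 0 -0.2 0 0"

```text
time: 26.8
position: [621.3, 95.8, 282.7]
tool_rot: [-0.0, 0.927, 0.374, -0.001]
ft_force: [0.0, 0.8, 0.6]
finger_gap: 87.6
```

>>> arm_command --pt "0 0 -0.5 0 0" --pt "0 0 -0.8 0 0" --pt "0 0 -0.8 0 0" --pt "0 0 -0.8 0 0" --pt "-0.9 0 0 0 0" --pt "-0.9 0 0 0 0" --pt "-0.9 0 0 0 0" --pt "-0.5 0 0 0 0"

```text
time: 27.6
position: [527.7, 5.4, 400.0]
tool_rot: [0.001, 0.928, 0.373, -0.0]
ft_force: [0.5, -0.4, 1.2]
finger_gap: 87.7
```

```bash
python3 chk.py c7; python3 - <<'E'
from h import *
p=vision.capture('wrist'); cv2.imwrite('pics/w9.png',p['frame'])
p=vision.capture('top')
a=p['frame'][150:280,230:410];cv2.imwrite('pics/t9.png',cv2.resize(a,None,fx=4.4,fy=4.4,interpolation=cv2.INTER_CUBIC))
q=vision.capture('scene');cv2.imwrite('pics/s9.png',cv2.resize(q['frame'][165:245,280:380],None,fx=7,fy=7,interpolation=cv2.INTER_CUBIC))
E
```

```text
t 27.6 pos [527.7   5.4 400. ] press xy -71.0 -110.0 yaw 0.765 tilt [ 0.0008 -0.0004] F [ 0.45 -0.43  1.17] M [-0.066  0.019  0.004] gap 87.7 q [ 0.49  0.34 -0.74  1.8   0.26  1.1  -1.15]
Mz [ 0.004 -0.009  0.003] yaw 0.7653473492684668
```

View pics/w9.png

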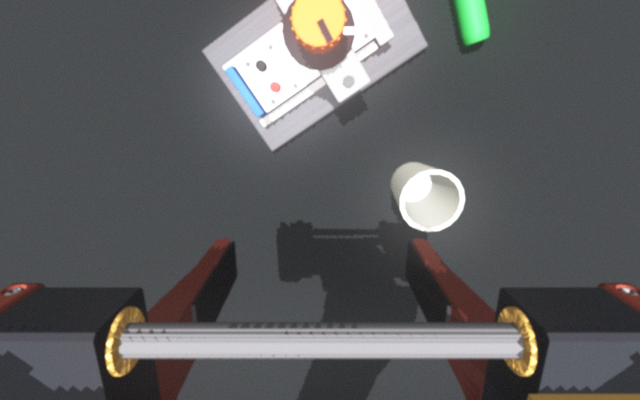

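View pics/s9.png

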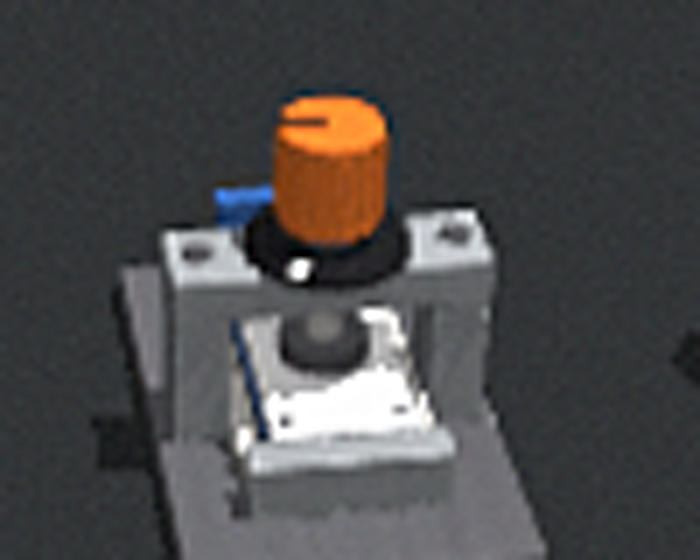

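View pics/t9.png

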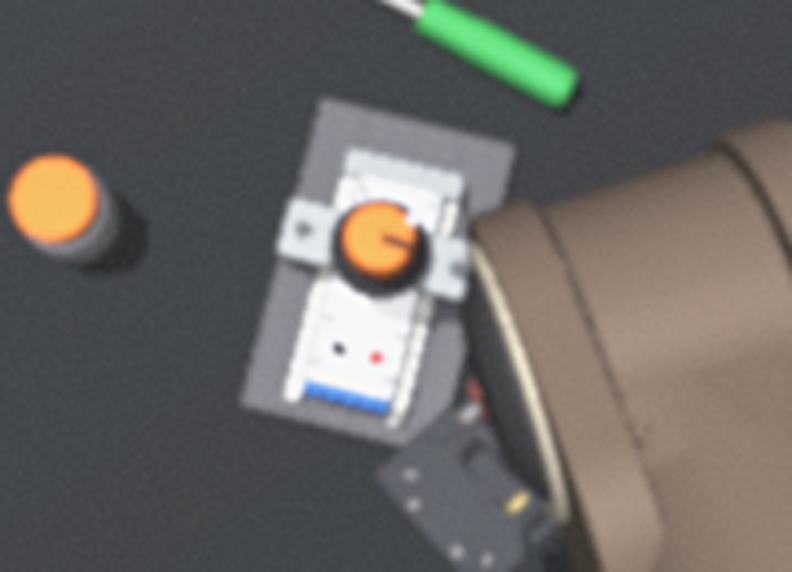

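```bash
python3 - <<'E'
from h import *
q=vision.capture('scene');p=vision.capture('top')
S=lambda c:(c[0]/7+280,c[1]/7+165)
T=lambda c:(c[0]/4.4+230,c[1]/4.4+150)
C=np.array([621.8,96.5])
for f,c,k0,k1,m in((S,q,(326,122),(279,120),(300,268)),(T,p,(383,236),(412,243),(414,217))):
  a=at_z(c,f(k0),128)[:2];b=at_z(c,f(k1),128)[:2];k=np.arctan2(*(b-a)[::-1])
  d=at_z(c,f(m),84)[:2]-C;mm=np.arctan2(d[1],d[0])
  print('knob',k,'mark',mm,'slip',mm-k, np.hypot(*d))
for uv in((305,381),(390,402)): print(uv,pf(at_z(p,T(uv),52)))
for uv in((306,397),(388,414)): print(uv,pf(at_z(p,T(uv),52)))
print([(o,[at_z(p,r['at'],0).round(0)[:2] for r in models.tip_of(p,o)[:1]]) for o in('jar','driver')])
for t in('cassette_tail','press_stop'): print(t,[(np.round(x['at'],1).tolist(),round(x['score'],2)) for x in models.tip_of(p,t)[:2]])
E
```

```text
knob -2.008536928165438 mark -0.7507738662912069 slip 1.2577630618742313 20.941183637665784
knob -1.7855711329089095 mark -0.84083454050998 slip 0.9447365923989295 26.474918511312474
(305, 381) (np.float64(-78.8), np.float64(22.0))
(390, 402) (np.float64(-78.4), np.float64(-27.3))
(306, 397) (np.float64(-87.4), np.float64(19.2))
(388, 414) (np.float64(-85.2), np.float64(-27.9))
[('jar', [array([649., 282.])]), ('driver', [array([777.,  72.])])]
cassette_tail [([324.2, 192.9], 0.73), ([315.7, 203.0], 0.57)]
press_stop [([321.4, 194.6], 0.77)]
```

```bash
python3 -c "
from station import env
print(env.finish_job())"
```

```text
the job is handed in; nothing more can be done
None
```

The cassette is pushed home against the stop and clamped. The knob is past its slip point by about two clicks, and the job was handed in at about 28 s.

- **Push:** I pushed with closed fingers. Movement stopped where expected, and the force rose to about 9 N along the push. After release, the top view put the push face at about x -86 mm, against -85 mm when fully home.
- **Knob:** I turned it about 3.1 rad clockwise in one grasp. The foot met the cassette after about 2.1 rad.
- **Slip estimates:** Tool turn against the white collar mark gave about 0.99 rad. The final pictures of the knob line against that mark gave 0.94 rad (top view) and 1.26 rad (scene view). The first two mean two clicks. The scene reading lies on the border between two and three, so all three stay within one to three.
- **Torque:** The moment readings were too noisy to show single clicks, so the click count rests on the angles.
- **End state:** I released the knob and moved the gripper clear, to about 218 mm fingertip height with no contact force. The jar, beaker and screwdriver were not touched. The jar and screwdriver look unmoved in the top view, although the position network put the jar up to about 11 mm from its first readings. The beaker was hidden behind the arm in that view. The wrist view showed it upright, but I did not measure its position again.

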